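# Set the infeed cam low and push the grinding carriage home

## Robot

A 7-joint arm with a two-finger parallel gripper is mounted at the origin on the work surface. World frame = base frame: x ahead of the robot, y to its left, z up, the work surface at z = 0. Lengths are in m, angles in degrees, forces in N, time in s.
With the tool pointing down it reaches from about 0.4 to 0.875 m from the base axis. Payload 4.4 kg.
Tool frame: the origin (TCP) lies between the finger pads; the fingertips stand 17 mm ahead of it and the grasp point (between the pads) lies 2 mm behind it; y points along the fingers, z is the direction in which the jaws open and shut, and the axes are right-handed (so a half turn about y gives the same grasp; the last joint's range is limited). The gripper opens to 85 mm and grips with 20 to 120 N. Pads are 22 mm wide; open, the fingers measure 114 mm over their backs; the gripper's body (76 mm by 85 mm) begins 54 mm behind the grasp point. The pads swing forward as they close: fully open they stand 13 mm farther back than shut.
Start: joints at [68.881, 36.005, 2.206, 86.941, -1.547, 57.084, -1.146], TCP at [0.194, -0.62, 0.208] pointing down, gripper open.
Joint ranges: [-175.42, 175.42], [-21.48, 121.26], [-71.46, 75.88], [10.55, 141.38], [-63.04, 243.04], [13.31, 113.54], [-168.57, 168.57]. Speed limits (degrees/s): [147.25, 147.25, 180, 180, 180, 180, 180].

## Interface

Orientations are given as a 3x3 rotation matrix whose columns are the frame's x, y, z axes.
In Python, from bench import monitor, cams, workorder gives the robot as it stands.
- The arm moves only by the shell command python3 -m crank 'ROWS' [OPENING] [FORCE]. ROWS is a JSON object of lists of equal length, an entry for each row: "xyz": the shift along the tool's x, y, z normalised to -1 to 1, where 1 is 2 cm, a list of three; "rotation": the turn, a rotation vector about the tool's x, y, z normalised to -1 to 1, where 1 is 5 degrees, a list of three. A call has 1 to 12 rows; each row shifts and turns the pose as measured when the row begins, along the tool's axes as they then stand; what a row does not reach is not made up. A row lasts 1/12 s, in which the tool goes at most 41.7 mm and 7.16 degrees, less where a joint would pass 70% of its speed; a pose out of reach is approached as far as the arm can. A call with a number of a shift or a turn outside -1 to 1 is refused whole. A call with a gripper value outside its range is refused whole. OPENING is the opening, from 0 (shut) to 1 (fully open), set as the call begins (- or left out, the last holds). The fingers move at their own pace and stop on an object; FORCE is the grip in N (left out, the last holds). Time passes only in rows, so rows that do not move let the fingers close. It gives the time, the measured TCP pose, the force and the opening at its end, in the units of the state.
- monitor.get_state(): the state, without advancing time (a new reading comes with each control period).
- cams.capture(name): name is "side" or "top" or "wrist"; returns a dict with "image" (420x560x3 uint8, red, green, blue), "range_z" (420x560 float32, m along the optical axis (not along the pixel's ray), 0 where there is no reading), "intrinsics" (3x3 intrinsics, pixels), "dist_coeffs" ([k1, k2, p1, p2, k3] as OpenCV has them; the pictures are not rectified), "R" (3x3) and "t" (3): a world point X has camera coordinates R X + t. Camera axes: x right, y down, z forward; pixel columns grow to the right and rows downward; lengths in m; the calibration is good to about 2 mm. A picture is of the moment at which its call begins.
- workorder.job_done(): hands the job in, once; it reports no verdict.
The state is a dict: "time": time; "qpos": joint angles; "qd": joint speeds; "joint_efforts": joint torques, N m; "tcp_pos": TCP position; "tool_rot": TCP orientation; "ft_force": force on the tool from outside, world axes, zero at the start; "wrist_torque": the same for the moment, N m; "width": opening from 0.0 (shut) to 1.0 (fully open).
Only numpy, scipy, OpenCV 4.12 (cv2) and the standard library are available. Lean on these libraries where they do the work, as an engineer would, in place of code of your own. Each camera call takes 0.05 s, during which the arm holds its last target.

## Task

The blade carriage of the tool grinder is held back from the wheel by a brass eccentric cam. First, with the carriage still where it stands, push the cam's lever round with the fingertips until the lever points along the white stripe on the bed, so that the cam's low point (red mark) faces the carriage; then push the carriage by its blue plate fully forward until it rests against the cam, and take the hand away. Push only: the carriage is loose in its way and must not be lifted or tipped, and the other things on the bench are to be left alone.

Things in the scene. Friction and masses are not known exactly. Their poses are not given: they have to be found in the camera images.
- grinder: Fixed tool grinder. Origin on the cam's upright pivot axis, at bench height. +y is forward (to the wheel), +x the blade's side. Grey bed 250 (x) x 500 (y) x 12 mm thick. Two rails, tops 30 mm above the bench, 133 mm apart, form the open way for the carriage, y = -270 to -35 mm. Fixed wheel (150 mm) and green motor stand beyond y = 60 mm, x = 20 to 250 mm, up to 190 mm high.
- stripe (a point): Middle of the white index stripe painted on the bed, 34 x 12 mm, 106 mm from the pivot axis on the grinder's -x side. The lever points along it when the cam is at its low point.
- cam (a joint): Angle q (rad) of the brass cam about its upright axis, positive counter-clockwise from above. 0 = low point (red mark) faces the carriage. The lever points along (-cos q, -sin q) in the grinder's x, y. Starts at 1.1 to 2.5, so turn it clockwise; no detent or stop at 0 (range -0.8 to 2.9). Stays where it is left: needs about 4 N at the knob.
- cam_top (a point): Point on the cam's pivot axis, top of its hub, 55 mm above the bench. The disc is 68 mm across, its centre 16 mm off the axis, its top 34 mm above the bench. It stops the carriage's front face at y = -(34 - 16 cos q) mm in the grinder's frame: 18 mm behind the axis at the low point.
- lever_knob (a point): Centre of the red top, 93.5 mm above the bench, of the lever's upright black knob: a post 18 mm in diameter (20 mm at its top), 75 mm from the pivot axis, free from 54 mm above the bench upward. The lever arm, 14 mm wide, lies below it at 46 to 54 mm. The knob turns with the cam.
- push_plate (a point): Centre, 60 mm above the bench, of the rear (-y) face of the carriage's upright blue push plate, 157 mm behind the carriage's front face. The plate is 90 mm wide (x), 10 mm thick, 36 to 72 mm above the bench; below it the carriage's rear end stands out 3 mm further back.
- carriage_front (a point): Centre of the carriage's flat front face, 24 mm above the bench. The aluminium carriage is 130 (x) x 160 (y) x 24 mm, top 36 mm above the bench. A clamped blade 26 mm wide, top 40.5 mm above the bench, reaches 102 mm ahead of this face, 45 mm to +x; its clamp is 51 mm high.
- carriage: The carriage as a loose body of about 0.9 kg lying in the way: origin under the middle of its front face, 12 mm above the bench, +y forward. It starts with this origin 54 to 66 mm behind the pivot axis and has to slide 36 to 48 mm, against 3 to 10 N of friction.
- goggles_mid (a point): A loose pair of clear goggles, about 145 by 130 mm, 42 mm high, on the bench behind the bed; centre of it. Leave alone.
- cartridge_mid (a point): A loose grey and purple filter cartridge, 80 mm in diameter, 36 mm high, on the bench behind the bed; its centre. Leave alone.
- wrench_mid (a point): A loose wrench lying flat on the bench along the -x side of the bed; its middle. Leave alone.
- file_mid (a point): A loose flat file with wooden handle, 290 mm long, lying parallel to the way on the bench on the +x side of the bed; its middle. Leave alone.
- jar_mid (a point): A small loose jar, 36 mm in diameter, 40 mm high, standing on the bed beside the -x rail; its centre. Leave alone.
- gauge_mid (a point): A small loose brass angle gauge, 30 by 50 by 26 mm, on the bed beside the +x rail; its centre. Leave alone.
- tub_mid (a point): A loose red plastic tub, 130 by 190 by 60 mm, on the bench forward of the bed; its centre. Leave alone.

How it is judged (in metres and radians):
On the way, in this order (a step that is already met when the one before it is completed fails the run):
1. the cam's low point faces the carriage (lever along the stripe within 0.2 rad) while the carriage is still back where it stood (value of joint cam between -0.2 and 0.2 rad and distance of carriage_front from where it was at the start of the episode below 0.008 m), for 0.2 s.
2. the carriage is pushed fully forward against the cam (y of carriage_front in the frame of grinder between -0.0215 and -0.014 m and x of carriage_front in the frame of grinder between -0.005 and 0.005 m and z of carriage_front in the frame of grinder below 0.029 m and angle between carriage_front's own z axis and vertical below 0.05 rad), for 0.2 s.
At the end, for the whole second after the job is handed in: The cam is within 0.25 rad of its low point, and the carriage rests flat in its way with its front face within 3.5 mm of the cam's low-point stop (18 mm behind the pivot axis), at rest (all of step 2 and value of joint cam between -0.25 and 0.25 rad and linear speed of carriage below 0.01 m/s); the robot touches nothing.
It fails at once if the carriage is pushed (more than 8 mm) before the cam is at its low point (distance of carriage_front from where it was at the start of the episode above 0.008 m and not (value of joint cam between -0.35 and 0.35 rad)).
It fails at once if the carriage is lifted or tipped (z of carriage_front in the frame of grinder above 0.034 m or angle between carriage_front's own z axis and vertical above 0.12 rad).
It fails at once if another thing on the bench is moved more than 20 mm (distance of any of file_mid, wrench_mid, goggles_mid, jar_mid, gauge_mid, tub_mid, cartridge_mid from where it was at the start of the episode above 0.02 m).
It also fails if it takes over 58 s, if anything falls off the work surface, if the arm or the gripper's body presses on something with over 40 N, if the wrist force passes 120 N, or if a joint passes its speed limit or range.

## Working session

There is one attempt and no reset: what is moved stays moved. The work goes in short steps, Python scripts to look and compute and a shell command to move; the robot and the scene stay as the last step left them, time stands still between calls to the robot, and variables do not carry over. Pictures are saved under pics/ and viewed, and the job is handed in when it is done.

```bash
ls; mkdir -p pics; cat > h.py <<'E'
import numpy as np, cv2
from bench import monitor, cams, workorder
def cap(n,tag):
    c=cams.capture(n); cv2.imwrite(f'pics/{tag}.png',c['image'][:,:,::-1]); np.savez(f'/tmp/{tag}.npz',**{k:np.array(v) for k,v in c.items()}); return c
def load(tag): return dict(np.load(f'/tmp/{tag}.npz'))
def ray(c,uv):
    p=cv2.undistortPoints(np.array(uv,float).reshape(-1,1,2),c['intrinsics'],c['dist_coeffs']).reshape(-1,2)
    d=np.c_[p,np.ones(len(p))]@c['R']; o=-c['R'].T@c['t']; return o,d
def plane(c,uv,z):
    o,d=ray(c,uv); return o+d*((z-o[2])/d[:,2])[:,None]
def deep(c,uv):
    o,d=ray(c,uv); z=np.array([c['range_z'][int(round(v)),int(round(u))] for u,v in np.array(uv).reshape(-1,2)]); return o+d*z[:,None]
def cloud(c):
    h,w=c['range_z'].shape; u,v=np.meshgrid(np.arange(w),np.arange(h)); uv=np.c_[u.ravel(),v.ravel()]
    o,d=ray(c,uv); return (o+d*c['range_z'].reshape(-1,1)).reshape(h,w,3)
def proj(c,X):
    r,_=cv2.Rodrigues(c['R']); return cv2.projectPoints(np.array(X,float).reshape(-1,1,3),r,c['t'],c['intrinsics'],c['dist_coeffs'])[0].reshape(-1,2)
E
python3 - <<'E'
from h import *
for n in ['top','side','wrist']:
    c=cap(n,n+'0'); print(n,-c['R'].T@c['t'],c['R'][2])
s=monitor.get_state(); print(s)
E
```

```text
pics
top [0.46899201 0.0455581  1.27529294] [ 0.0858676   0.01832654 -0.99613799]
side [0.08158276 0.78055741 0.95806538] [ 0.39627401 -0.596469   -0.69799115]
wrist [ 0.26034247 -0.5993507   0.3728547 ] [-0.262136   -0.08076506 -0.96164532]
{'time': 0.15, 'qpos': array([68.88183481, 36.04919868,  2.2036647 , 86.9826885 , -1.54674906,
       57.08428085, -1.14576364]), 'qd': array([-0.01437405, -0.17142042, -0.05607355, -0.13251694,  0.05410834,
       -0.01612377, -0.0551737 ]), 'joint_efforts': array([ 2.11510735e-03, -5.63800871e+01,  1.22783873e+00, -1.93653452e+01,
        1.10864997e-02,  7.37943978e-03,  3.01736509e-05]), 'tcp_pos': array([ 0.1936832 , -0.61993336,  0.20767366]), 'tool_rot': array([[-9.54512398e-01, -4.69928837e-04,  2.98170860e-01],
       [-2.98171230e-01,  1.43421430e-03, -9.54511320e-01],
       [ 2.09114816e-05, -9.99998861e-01, -1.50909459e-03]]), 'ft_force': array([ 0.52354221, -0.28726518,  0.47577698]), 'wrist_torque': array([ 0.02629591, -0.03755081,  0.01626955]), 'width': 1.0022733918489526}
```

View pics/top0.png

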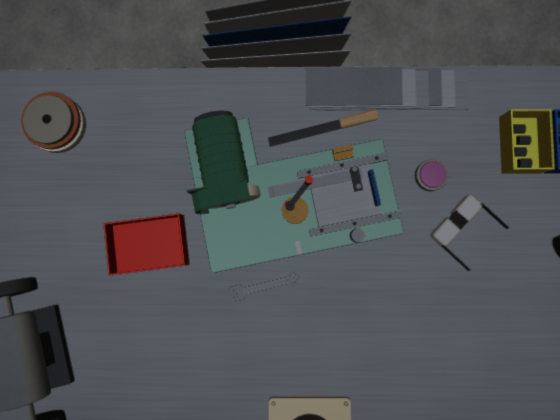

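View pics/side0.png

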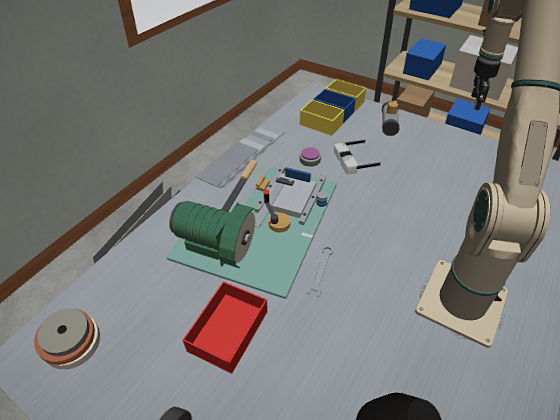

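View pics/wrist0.png

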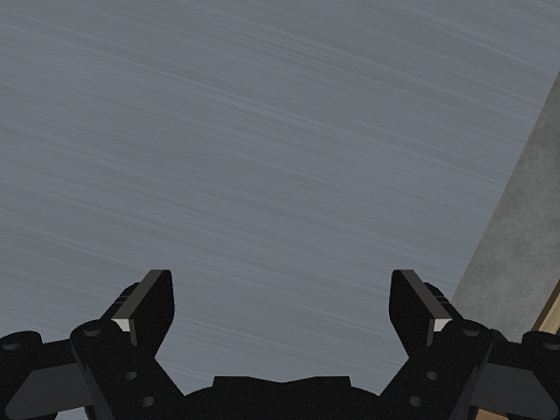

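Top view: red knob at about (309,180), hub (291,206), stripe (298,246), blue plate (375,187), brass disc (295,210). The grinder's axes are close to the world's. Next I'll measure these.

```bash
python3 - <<'E'
from h import *
for t,(a,b,x,y),k in [('top0',(120,280,180,450),2.9),('side0',(150,310,150,350),4)]:
    im=cv2.imread(f'pics/{t}.png')[a:b,x:y]
    im=np.clip(im.astype(float)*(1.8 if t=='top0' else 1),0,255).astype(np.uint8)
    cv2.imwrite(f'pics/{t}z.png',cv2.resize(im,None,fx=k,fy=k,interpolation=cv2.INTER_CUBIC))
E
```

```text
(no output)
```

View pics/top0z.png

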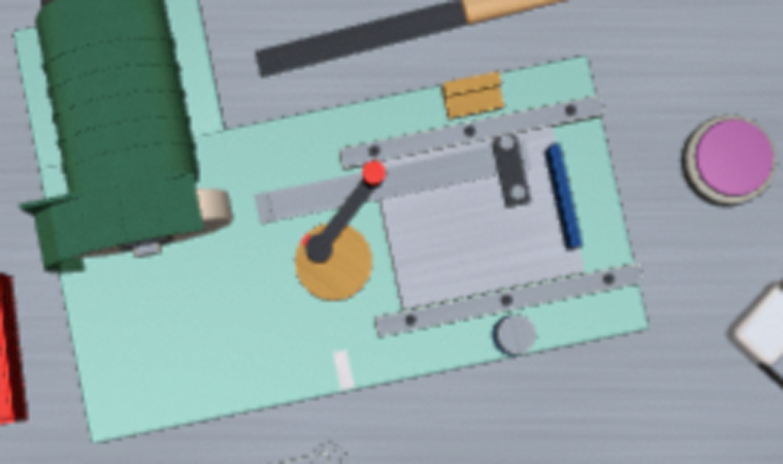

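View pics/side0z.png

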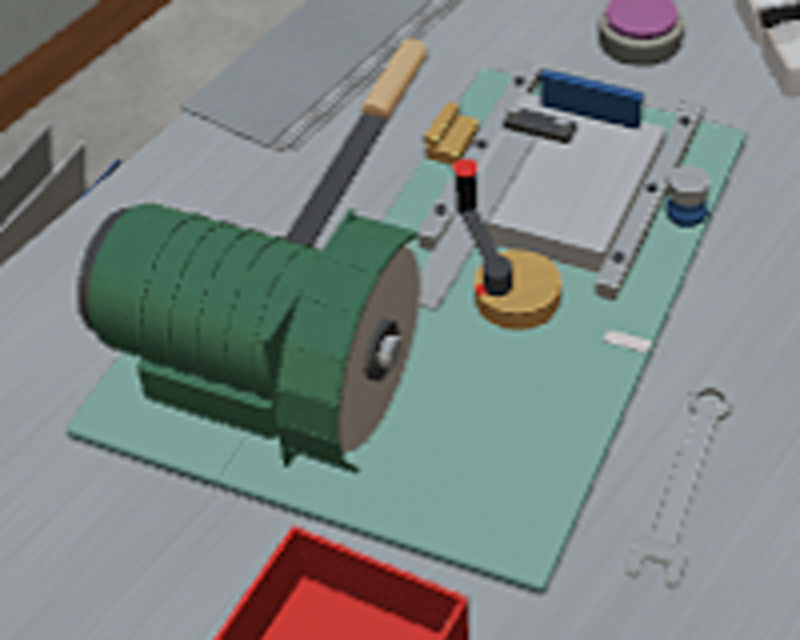

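The zooms show the knob over the blade with the hub at the -x/+y edge of the disc. The stripe is clear, and the jar stands by the -x rail near the carriage's rear.

```bash
cat >> h.py <<'E'
def cen(c,box,f):
    x0,x1,y0,y1=box; hsv=cv2.cvtColor(c['image'][y0:y1,x0:x1],cv2.COLOR_RGB2HSV).astype(int)
    m=f(hsv[...,0],hsv[...,1],hsv[...,2]).astype(np.uint8)
    n,l,s,ce=cv2.connectedComponentsWithStats(m); i=1+np.argmax(s[1:,4]); ys,xs=np.where(l==i)
    return ce[i]+[x0,y0],s[i,4],np.c_[xs+x0,ys+y0]
def tri(c1,u1,c2,u2):
    o1,d1=ray(c1,[u1]);o2,d2=ray(c2,[u2]);d1=d1[0];d2=d2[0]
    a=np.linalg.lstsq(np.c_[d1,-d2],o2-o1,rcond=None)[0]; p,q=o1+a[0]*d1,o2+a[1]*d2
    return (p+q)/2,np.linalg.norm(p-q)
red=lambda h,s,v:((h<8)|(h>172))&(s>150)&(v>70)
E
python3 - <<'E'
from h import *
T=load('top0');S=load('side0')
ut,n,_=cen(T,(295,325,170,190),red);us,n2,_=cen(S,(255,280,180,200),red)
print('knob',ut,n,us,n2,tri(T,ut,S,us),plane(T,[ut],.0935))
blue=lambda h,s,v:(h>100)&(h<125)&(s>120)
ut,n,pt=cen(T,(360,390,160,215),blue);us,n2,ps=cen(S,(280,315,160,185),blue)
print('plate',ut,n,us,n2,tri(T,ut,S,us),cv2.minAreaRect(pt.astype(np.float32)))
print(plane(T,cv2.boxPoints(cv2.minAreaRect(pt.astype(np.float32))),.072))
wh=lambda h,s,v:(s<40)&(v>90)
for c,b in ((T,(288,308,235,260)),(S,(295,316,228,242))):
    try:
        u,n,p=cen(c,b,wh);print('stripe',u,n,plane(c,[u],.012))
    except Exception as e: print(e)
P=cloud(T)
br=lambda h,s,v:(h>10)&(h<28)&(s>120)
u,n,p=cen(T,(278,312,192,228),br); print('disc',n,u); (cx,cy),r=cv2.minEnclosingCircle(p.astype(np.float32)); print(cx,cy,r,plane(T,[(cx,cy)],.034),P[p[:,1],p[:,0]].mean(0))
# hub: dark px near (290,206)
hs=lambda h,s,v:(v<45)
u,n,p=cen(T,(280,320,175,215),hs); q=P[p[:,1],p[:,0]]; print('dark',n,u,q[:,2].min(),q[:,2].max())
# lower end of dark: 
pp=np.array(p); sel=pp[pp[:,1]>200]; print(pp[:,1].max(), sel[:,0].min(),sel[:,0].max())
# green bed pixels & line fit
g=lambda h,s,v:(h>70)&(h<95)&(s>40)&(v>60)
u,n,p=cen(T,(180,410,130,280),g); q=P[p[:,1],p[:,0]]; print('bed z',np.median(q[:,2]))
q2=plane(T,p,.012); hull=cv2.convexHull(q2[:,:2].astype(np.float32)); ap=cv2.approxPolyDP(hull,.02,True).reshape(-1,2); print('bed corners',ap)
E
```

```text
knob [308.35  179.075] 40 [265.89473684 191.57894737] 19 (array([0.63924916, 0.00198656, 0.09059429]), np.float64(0.0001330456871009381)) [[0.63877348 0.00206058 0.0935    ]]
plate [373.9132948 187.1734104] 173 [297.39910314 174.34529148] 223 (array([ 0.62336329, -0.16208359,  0.05143556]), np.float64(0.00048692580467285117)) ((373.86468505859375, 187.14117431640625), (35.142730712890625, 4.880935192108154), 77.47119140625)
[[ 0.66213894 -0.1440439   0.072     ]
 [ 0.66468784 -0.15573403  0.072     ]
 [ 0.58023796 -0.17260663  0.072     ]
 [ 0.57771006 -0.16098839  0.072     ]]
stripe [298.63225806 252.61290323] 155 [[0.46226099 0.02524179 0.012     ]]
stripe [309.5        236.05882353] 68 [[0.46563978 0.02668059 0.012     ]]
disc 385 [295.69350649 211.83636364]
294.5714416503906 209.85714721679688 12.657275199890137 [[0.56947123 0.03511857 0.034     ]] [0.56320263 0.03258316 0.04756748]
dark 149 [295.69127517 197.08724832] 0.048077912872581896 1.2752929370472568
209 286 295
bed z 0.012240565655177726
bed corners [[ 0.5617777   0.27766263]
 [ 0.4139017   0.24807218]
 [ 0.5134438  -0.24017788]
 [ 0.7538533  -0.18942676]
 [ 0.780377    0.17824157]]
```

Measurements so far:
- **Knob:** triangulated at (0.639, 0.002, 0.091), against 0.0935 given.
- **Grinder yaw:** about 11.5°.
- **Pivot:** about (0.580, 0.047), from knob and disc geometry.
- **Cam angle:** q is about 2.29.
- **Carriage front:** at y of about -59 mm, inside the stated start range.

Next I'll move over towards the knob, at height.

```bash
python3 -m crank '{"xyz":[[-1,0,-0.75],[-1,0,-0.75],[-1,0,-0.75],[-1,0,-0.75],[-1,0,-0.75],[-1,0,-0.75],[-1,0,-0.75],[-1,0,-0.75],[-1,0,-0.75],[-1,0,-0.75],[-1,0,-0.75],[-1,0,-0.75]],"rotation":[[0,0,0],[0,0,0],[0,0,0],[0,0,0],[0,0,0],[0,0,0],[0,0,0],[0,0,0],[0,0,0],[0,0,0],[0,0,0],[0,0,0]]}' 0.6
```

```text
time: 1.15
tcp_pos: [0.3691, -0.3707, 0.203]
tool_rot: [[-0.959, -0.008, 0.285], [-0.285, 0.003, -0.959], [0.007, -1.0, -0.005]]
ft_force: [0.5, 0.7, 0.0]
width: 0.601
```

```bash
python3 -m crank '{"xyz":[[-1,0,-0.75],[-1,0,-0.75],[-1,0,-0.75],[-1,0,-0.75],[-1,0,-0.75],[-1,0,-0.75],[-1,0,-0.75],[-1,0,-0.75],[-1,0,-0.75],[-1,0,-0.75],[-1,0,-0.75],[-1,0,-0.75]],"rotation":[[0,0,0],[0,0,0],[0,0,0],[0,0,0],[0,0,0],[0,0,0],[0,0,0],[0,0,0],[0,0,0],[0,0,0],[0,0,0],[0,0,0]]}'
python3 - <<'E'
from h import *
for n in ['wrist','top']: cap(n,n+'1')
E
```

```text
time: 2.15
tcp_pos: [0.5533, -0.1154, 0.2003]
tool_rot: [[-0.959, -0.012, 0.285], [-0.285, 0.004, -0.959], [0.011, -1.0, -0.008]]
ft_force: [0.2, -0.4, -0.6]
width: 0.599
```

View pics/wrist1.png

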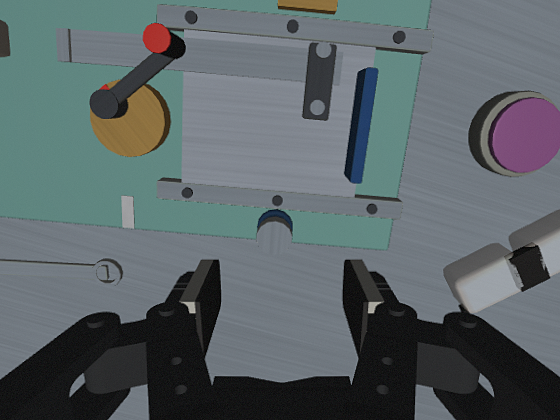

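View pics/top1.png

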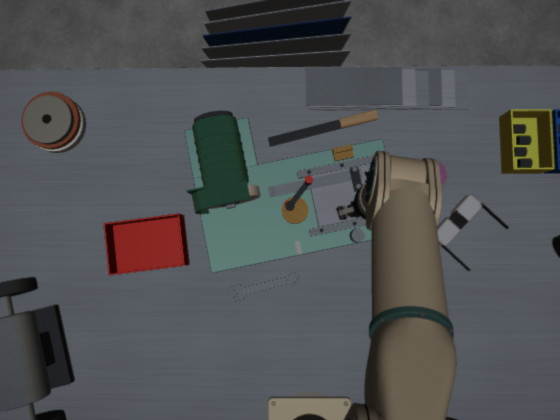

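Wrist view: knob's red top at (156,38), hub top (105,103), stripe (128,212), plate from (370,70) to (353,180), carriage front edge along u≈183.

```bash
cat >> h.py <<'E'
def meas(c,knob_box=None):
    pass
E
python3 - <<'E'
from h import *
W=load('wrist1');P=cloud(W)
u,n,p=cen(W,(135,185,15,60),red);print('knob',u,n,plane(W,[u],.0935), np.median(P[p[:,1],p[:,0]],0))
m=(W['image'].max(2)<75).astype(np.uint8)
g=cv2.cvtColor(W['image'],cv2.COLOR_RGB2GRAY)
hc=cv2.HoughCircles(cv2.GaussianBlur(g[80:130,80:135],(3,3),0),cv2.HOUGH_GRADIENT,1,20,param1=80,param2=10,minRadius=10,maxRadius=20);print('hub',hc)
for q in hc[0][:2]: print(plane(W,[q[:2]+[80,80]],.055))
u,n,p=cen(W,(115,140,185,235),lambda h,s,v:(s<35)&(v>160));print('stripe',u,n,plane(W,[u],.012),cv2.minAreaRect(plane(W,p,.012)[:,:2].astype(np.float32)*1000))
u,n,p=cen(W,(85,175,75,160),lambda h,s,v:(h>10)&(h<28)&(s>100));
hull=cv2.convexHull(p.astype(np.float32));X=plane(W,hull.reshape(-1,2),.034);print('disc',n,cv2.minEnclosingCircle((X[:,:2]*1000).astype(np.float32)))
u,n,p=cen(W,(340,385,60,190),lambda h,s,v:(h>100)&(h<125)&(s>120))
X=P[p[:,1],p[:,0]];top=X[X[:,2]>.068];print('plate top z',np.median(X[:,2]),len(top),cv2.minAreaRect((top[:,:2]*1000).astype(np.float32)))
print('bed z',np.median(P[150:200,60:110,2]),'carr top',np.median(P[90:160,200:280,2]),'rail',np.median(P[186:196,200:260,2]))
# carriage front edge: gradient along rows
gx=[]
for v in list(range(88,175,4)):
    r=W['image'][v,165:200].astype(int); d=np.abs(np.diff(r,axis=0)).sum(1); gx.append((165+np.argmax(d)+.5,v))
E=plane(W,gx,.036);l=cv2.fitLine((E[:,:2]*1000).astype(np.float32),cv2.DIST_HUBER,0,.01,.01).ravel();print('front',l,np.degrees(np.arctan2(l[1],l[0])))
E
```

```text
knob [156.43787879  37.65757576] 660 [[6.39337300e-01 3.30147648e-04 9.35000000e-02]] [6.39350755e-01 4.26849556e-04 9.31121686e-02]
hub [[[27.5 22.5 17.2]]]
[[0.58207063 0.04339116 0.055     ]]
stripe [127.90322581 208.38709677] 186 [[0.47953095 0.02603531 0.012     ]] ((476.0359191894531, 25.906017303466797), (32.6370735168457, 10.956578254699707), 12.807897567749023)
disc 3544 ((571.2188720703125, 31.482120513916016), 35.87430191040039)
plate top z 0.07121004872497863 1447 ((614.02978515625, -150.7510986328125), (81.05681610107422, 74.6553726196289), 38.770721435546875)
bed z 0.011707843314642308 carr top 0.03574974826246494 rail 0.029926000107223127
front [ 9.0824479e-01  4.1843924e-01  5.7042102e+02 -9.8455296e+00] 24.736088
```

```bash
python3 - <<'E'
from h import *
from scipy.optimize import least_squares
W=load('wrist1');P=cloud(W)
def pts(box,z0,z1):
    x0,x1,y0,y1=box; v,u=np.mgrid[y0:y1,x0:x1]; X=P[y0:y1,x0:x1]; m=(X[...,2]>z0)&(X[...,2]<z1); return np.c_[u[m],v[m]],X[m]
def cfit(uv,z,r):
    h=cv2.convexHull(uv.astype(np.int32)).reshape(-1,2); E=plane(W,h,z)[:,:2]
    f=lambda a:np.hypot(E[:,0]-a[0],E[:,1]-a[1])-r
    s=least_squares(f,E.mean(0),loss='soft_l1',f_scale=.001); return s.x,np.abs(s.fun).mean(),cv2.minEnclosingCircle((E*1000).astype(np.float32))
uv,X=pts((80,180,70,165),.032,.036); print('disc',len(uv),cfit(uv,.034,.034))
uv,X=pts((80,125,80,125),.0535,.057); print('hub px',len(uv),X.mean(0),cv2.minEnclosingCircle((X[:,:2]*1000).astype(np.float32)))
uv,X=pts((340,390,60,190),.069,.074); print('plate',cv2.minAreaRect((X[:,:2]*1000).astype(np.float32)),len(X))
m=np.zeros(W['range_z'].shape,bool)
uv,X=pts((175,235,85,180),.034,.0375)
# per row leftmost
E=np.array([X[uv[:,1]==v][np.argmin(uv[uv[:,1]==v][:,0])] for v in range(88,178)]);l=cv2.fitLine((E[:,:2]*1000).astype(np.float32),cv2.DIST_HUBER,0,.01,.01).ravel();print('front',l,np.degrees(np.arctan2(l[1],l[0])))
E
```

```text
disc 3277 (array([0.5704433 , 0.03368111]), np.float64(0.0003882498213703662), ((569.8869018554688, 33.506752014160156), 34.206146240234375))
hub px 730 [0.5820582  0.04505788 0.05464519] ((585.4105834960938, 42.62720489501953), 18.44169807434082)
plate ((622.3016967773438, -161.47023010253906), (90.27923583984375, 10.670761108398438), 11.754363059997559) 1477
front [ 9.7923774e-01  2.0271516e-01  5.7217981e+02 -1.6959190e+01] 11.695779
```

Results agree: yaw 11.7°, disc centre (0.5704, 0.0337), pivot (0.580, 0.0464), predicted stripe (0.4763, 0.0249) against measured (0.476, 0.0259), q≈2.28. Plate rear centre is (0.623, -0.166). The plan is to hold the knob loosely between the open fingertips, with the jaw axis along the tangent, and sweep clockwise.

```bash
python3 -m crank '{"xyz":[[-0.96,0,-0.72],[-0.96,0,-0.72],[-0.96,0,-0.72],[-0.96,0,-0.72],[-0.96,0,-0.72],[-0.96,0,-0.72],[0,0,0],[0,0,0],[0,0,0],[0,0,0],[0,0,0],[0,0,0]],"rotation":[[0,0,0],[0,0,0],[0,0,0],[0,0,0],[0,0,0],[0,0,0],[0,-1,0],[0,-1,0],[0,-1,0],[0,-1,0],[0,-1,0],[0,-1,0]]}' 0.45
python3 -m crank '{"xyz":[[0,0,0],[0,0,0],[0,0,0],[0,0,0],[0,0,0],[0,0,0],[0,0,0],[0,0,0],[0,0,0],[0,0,0],[0,0,0],[0,0,0]],"rotation":[[0,-1,0],[0,-1,0],[0,-1,0],[0,-1,0],[0,-1,0],[0,-1,0],[0,-1,0],[0,-1,0],[0,-1,0],[0,-1,0],[0,-1,0],[0,-1,0]]}'
cat >> h.py <<'E'
def stat(target=None,ang=None):
    s=monitor.get_state(); R=s['tool_rot']; a=np.degrees(np.arctan2(R[1,2],R[0,2]))
    print('t',s['time'],'tcp',s['tcp_pos'].round(4),'zang',a.round(1),'F',s['ft_force'].round(1),'w',round(s['width'],3),'j7',s['qpos'][6].round(1))
    if target is not None: print('rows units',(R.T@(np.array(target)-s['tcp_pos'])/.02).round(2))
    w=np.cross(R[:,1],[0,0,-1]); print('tilt fix (tool rotvec, 5deg units)',(R.T@np.degrees(w)/5).round(2))
    if ang is not None: print('yrot units',-((ang-a+180)%360-180)/5)
E
python3 -c "
from h import *;stat([.6393,.0003,.2],52.1)"
```

```text
time: 3.25
tcp_pos: [0.6391, 0.0042, 0.1948]
tool_rot: [[-0.668, -0.022, 0.744], [-0.744, 0.002, -0.668], [0.013, -1.0, -0.017]]
ft_force: [-0.8, -0.2, 0.8]
width: 0.45
time: 4.25
tcp_pos: [0.6328, -0.0092, 0.1903]
tool_rot: [[0.352, -0.033, 0.935], [-0.936, -0.007, 0.352], [-0.005, -0.999, -0.034]]
ft_force: [-0.5, 0.1, 0.6]
width: 0.452
t 4.25 tcp [ 0.6328 -0.0092  0.1903] zang 20.6 F [-0.5  0.1  0.6] w 0.452 j7 3.4
rows units [-0.33 -0.5   0.45]
tilt fix (tool rotvec, 5deg units) [ 0.38  0.   -0.06]
yrot units -6.298619930669554
```

```bash
python3 -m crank '{"xyz":[[0,0,0],[0,0,0],[0,0,0],[0,0,0],[0,0,0],[0,0,0],[0,0,0],[0,0,0]],"rotation":[[0.3,-1,0],[0.1,-1,0],[0,-1,0],[0,-1,0],[0,-1,0],[0,-1,0],[0,-0.3,0],[0,0,0]]}'
python3 -c "
from h import *;stat([.6393,.0003,.14],52.1);cap('wrist','wrist2')"
```

```text
time: 4.92
tcp_pos: [0.6286, -0.0189, 0.1869]
tool_rot: [[0.804, -0.008, 0.594], [-0.594, 0.002, 0.804], [-0.007, -1.0, -0.003]]
ft_force: [-0.4, -0.3, -0.0]
width: 0.45
t 4.9167 tcp [ 0.6286 -0.0189  0.1869] zang 53.5 F [-0.4 -0.3 -0. ] w 0.45 j7 31.6
rows units [-0.12  2.34  1.1 ]
tilt fix (tool rotvec, 5deg units) [ 0.04  0.   -0.08]
yrot units 0.2871573799318753
```

View pics/wrist2.png

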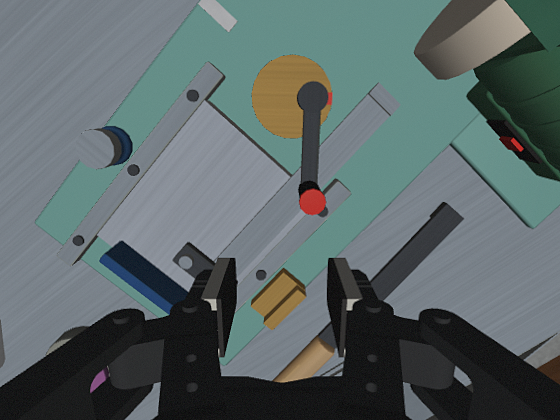

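Wrist view: knob at (312,200) slightly toward +z, with the lever pointing straight at the gripper, so the jaw axis is tangential. Next I'll centre over the knob, then descend.

```bash
python3 -m crank '{"xyz":[[-0.06,0.3,0.55],[-0.06,0.5,0.55],[0,0.5,0],[0,0.5,0],[0,0,0],[0,0,0]],"rotation":[[0,0.3,-0.08],[0,0,0],[0,0,0],[0,0,0],[0,0,0],[0,0,0]]}'
python3 -c "
from h import *;stat([.6393,.0003,.078],52.1);c=cap('wrist','wrist3');u,n,p=cen(c,(250,330,150,350),red);print(u,n,plane(c,[u],.0935))"
```

```text
time: 5.47
tcp_pos: [0.6391, -0.0025, 0.1463]
tool_rot: [[0.784, -0.005, 0.62], [-0.62, -0.006, 0.784], [-0.001, -1.0, -0.008]]
ft_force: [0.6, 0.7, -0.1]
width: 0.451
t 5.4667 tcp [ 0.6391 -0.0025  0.1463] zang 51.7 F [ 0.6  0.7 -0.1] w 0.451 j7 26.9
rows units [-0.08  3.42  0.14]
tilt fix (tool rotvec, 5deg units) [ 0.09  0.   -0.01]
yrot units -0.08821556566181243
[286.29281768 218.10359116] 724 [[0.63876927 0.00131858 0.0935    ]]
```

View pics/wrist3.png

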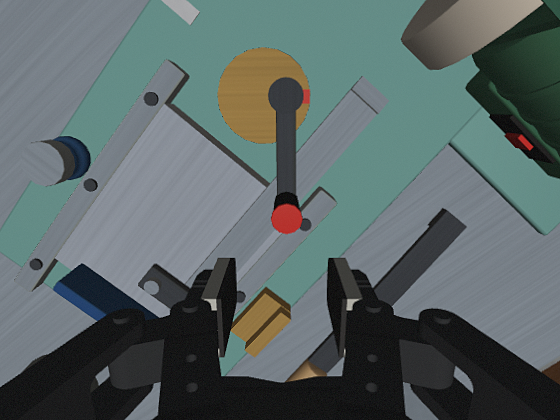

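Knob re-measured at (0.639, 0.001) and centred between the jaws at (286,218). I'll descend.

```bash
python3 -m crank '{"xyz":[[-0.03,0.6,0.15],[0,0.6,0],[0,0.6,0],[0,0.6,0],[0,0.5,0],[0,0.4,0],[0,0,0]],"rotation":[[0,0,0],[0,0,0],[0,0,0],[0,0,0],[0,0,0],[0,0,0],[0,0,0]]}'
python3 -c "
from h import *;stat([.6393,.0008,.078],52.1);c=cap('wrist','wrist4')"
```

```text
time: 6.1
tcp_pos: [0.6394, -0.0015, 0.0729]
tool_rot: [[0.783, -0.007, 0.621], [-0.621, -0.006, 0.783], [-0.001, -1.0, -0.009]]
ft_force: [-0.7, -0.9, 0.3]
width: 0.448
t 6.1 tcp [ 0.6394 -0.0015  0.0729] zang 51.6 F [-0.7 -0.9  0.3] w 0.448 j7 23.9
rows units [-0.08 -0.25  0.08]
tilt fix (tool rotvec, 5deg units) [ 0.11  0.   -0.01]
yrot units -0.10466237836690766
```

View pics/wrist4.png

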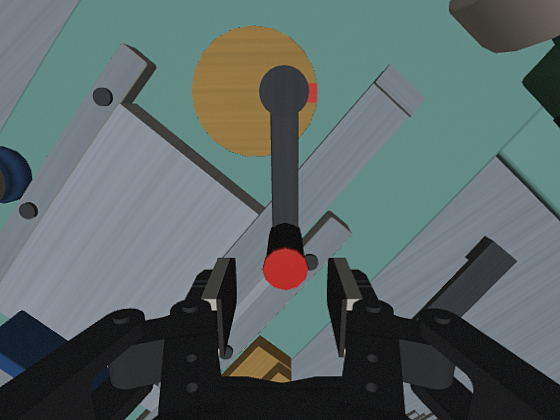

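The fingertips straddle the knob, red top at (285,268), and nothing touches. I'll start the clockwise sweep.

```bash
python3 -m crank '{"xyz":[[-0.05,-0.15,-0.2],[-0.05,-0.1,-0.3],[0,-0.05,-0.3],[0,-0.05,-0.3],[0,-0.05,-0.3],[0,-0.05,-0.3]],"rotation":[[0.1,0.5,0],[0,0.8,0],[0,0.8,0],[0,0.8,0],[0,0.8,0],[0,0.8,0]]}'
cat >> h.py <<'E'
O=np.array([.5801,.0464]); YAW=np.radians(11.7)
def kn(tag,box=(200,370,150,400)):
    c=cap('wrist',tag);u,n,p=cen(c,box,red);k=plane(c,[u],.0935)[0,:2]; d=k-O
    q=(np.arctan2(d[1],d[0])-YAW-np.pi)%(2*np.pi); q-=2*np.pi*(q>np.pi)
    s=monitor.get_state(); t=s['tcp_pos'][:2]; R=s['tool_rot']; e=t-O
    print('knob px',u.round(),n,k.round(4),'r',np.hypot(*d).round(4),'q',round(q,3),'deg',np.degrees(q).round(1),'| tcp r',np.hypot(*e).round(4),'lead deg',((np.degrees(np.arctan2(d[1],d[0])-np.arctan2(e[1],e[0]))+180)%360-180).round(1),'knob in tool x,z mm',(1000*R.T@np.r_[k-t,0])[[0,2]].round(1))
    stat(); return q
E
python3 -c "
from h import *;kn('w5')"
```

```text
time: 6.65
tcp_pos: [0.6154, -0.0212, 0.0845]
tool_rot: [[0.473, 0.005, 0.881], [-0.881, 0.004, 0.473], [-0.001, -1.0, 0.007]]
ft_force: [0.1, -0.3, -0.2]
width: 0.454
knob px [350. 244.] 1243 [0.6386 0.0018] r 0.0736 q 2.286 deg 131.0 | tcp r 0.0767 lead deg 26.2 knob in tool x,z mm [-9.8 32.7]
t 6.7 tcp [ 0.6143 -0.0222  0.0848] zang 28.0 F [-0.9 -0.8  0.4] w 0.45 j7 6.7
tilt fix (tool rotvec, 5deg units) [-0.06  0.   -0.  ]
```

View pics/w5.png

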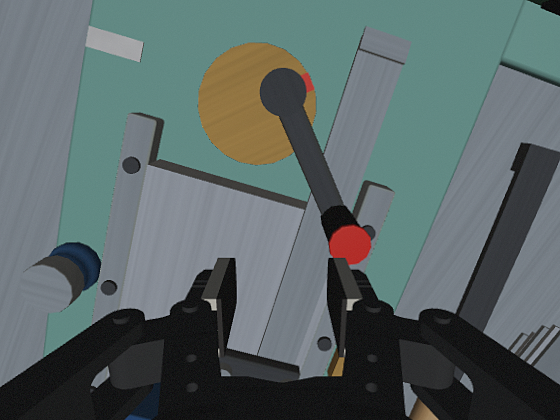

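```bash
python3 - <<'E'
from h import *
s=monitor.get_state();R=s['tool_rot'];t=s['tcp_pos']
c=load('w5');P=cloud(c)
print('tcp px',proj(c,[t]),'tip px',proj(c,[t+R@[0,.017,0]]))
for x in (-11,11):
  for y in (-10,0,10,17): print(x,y,proj(c,[t+R@np.array([x,y,19])/1000]).round())
for u,v in [(345,265),(350,275),(335,300),(345,330),(230,265),(225,300),(350,245),(385,190)]:
    print(u,v,P[v,u].round(4),(1000*R.T@(P[v,u]-t)).round(1))
E
```

```text
tcp px [[277.97112812 255.96127494]] tip px [[278.23868496 243.44144033]]
-11 -10 [[320. 242.]]
-11 0 [[318. 235.]]
-11 10 [[316. 228.]]
-11 17 [[315. 224.]]
11 -10 [[318. 286.]]
11 0 [[316. 277.]]
11 10 [[315. 268.]]
11 17 [[313. 263.]]
345 265 [ 6.318e-01 -1.000e-04  1.207e-01] [-11.3 -35.7  26. ]
350 275 [6.319e-01 2.000e-04 1.298e-01] [-11.6 -44.9  26.3]
335 300 [ 0.6313 -0.01    0.1322] [ -2.8 -47.3  20.9]
345 330 [ 0.6331 -0.0112  0.1479] [ -0.9 -63.   22. ]
230 265 [ 0.5929 -0.0209  0.1203] [-11.2 -35.6 -18.1]
225 300 [ 0.5956 -0.0249  0.1385] [ -6.4 -53.8 -17.6]
350 245 [0.639  0.0013 0.0938] [-9.2 -8.9 32.9]
385 190 [0.6629 0.027  0.0295] [-20.6  55.7  65.7]
```

The fingers passed the knob without contact, and wrist depth puts the pad tips near z≈0.12, about 36 mm behind the reported TCP. That disagrees with the stated 17 mm ahead, so I'll check with the side camera before going on.

```bash
python3 - <<'E'
from h import *
c=cap('side','s6');s=monitor.get_state();R=s['tool_rot'];t=s['tcp_pos']
print('tcp px',proj(c,[t]),'tip',proj(c,[t+R@[0,.017,0]]),'-36',proj(c,[t+R@[0,-.036,0]]), 'pads',proj(c,[t+R@[0,.017,.019],t+R@[0,.017,-.019]]))
im=cv2.imread('pics/s6.png')[130:260,200:360];cv2.imwrite('pics/s6z.png',cv2.resize(im,None,fx=4.5,fy=4.5,interpolation=cv2.INTER_CUBIC))
E
```

```text
tcp px [[276.70878794 191.46123371]] tip [[276.73636353 195.46451506]] -36 [[276.64873293 182.7409544 ]] pads [[270.72391315 195.15122892]
 [282.75963849 195.77886137]]
```

View pics/s6z.png

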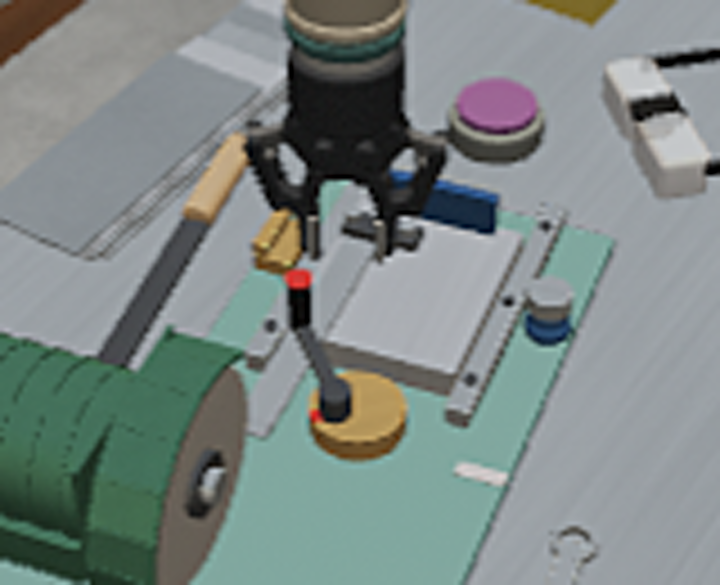

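```bash
python3 - <<'E'
from h import *
s=monitor.get_state();R=s['tool_rot'];t=s['tcp_pos']
c=load('w5');P=cloud(c);Q=((P-t)@R)*1000
for b in ((180,240,240,360),(325,380,240,360)):
    q=Q[b[2]:b[3],b[0]:b[1]].reshape(-1,3); d=c['range_z'][b[2]:b[3],b[0]:b[1]].ravel()
    m=(d>0.03)&(d<.16)&(abs(q[:,0])<25)
    q=q[m]; print(len(q),q[:,1].max(), np.percentile(q[:,1],[50,90,99]), q[q[:,1]>np.percentile(q[:,1],97)].mean(0))
    for lo in range(-70,0,8):
        k=q[(q[:,1]>lo)&(q[:,1]<lo+8)]
        if len(k): print(lo,len(k),k.min(0).round(),k.max(0).round())
S=load('s6');P=cloud(S)
for u,v in [(270,186),(270,183),(270,180),(284,187),(285,186),(284,183)]: print(u,v,P[v,u].round(3),((P[v,u]-t)@R*1000).round())
E
```

```text
4594 -23.10359121513088 [-61.73184242 -37.11879545 -27.26067497] [ -3.1914366  -27.88162973 -19.24768238]
-70 434 [-14. -70. -30.] [  9. -62. -18.]
-62 809 [-12. -62. -32.] [ 12. -54. -18.]
-54 551 [-12. -54. -32.] [ 11. -46. -18.]
-46 495 [-12. -46. -32.] [ 11. -38. -18.]
-38 370 [-12. -38. -32.] [ 11. -30. -18.]
-30 130 [-11. -30. -25.] [ 10. -23. -18.]
4358 -23.79077293006582 [-61.48095607 -36.65877791 -27.22489657] [ -3.09846493 -27.72474784  21.27475001]
-70 397 [-15. -70.  20.] [ 10. -62.  31.]
-62 786 [-12. -62.  20.] [ 12. -54.  34.]
-54 541 [-12. -54.  20.] [ 11. -46.  34.]
-46 470 [-12. -46.  20.] [ 11. -38.  34.]
-38 381 [-12. -38.  20.] [ 11. -30.  33.]
-30 123 [-11. -30.  20.] [ 10. -24.  27.]
270 186 [ 0.683 -0.085  0.028] [88. 57. 30.]
270 183 [ 0.633 -0.012  0.119] [ -0. -34.  20.]
270 180 [ 0.634 -0.015  0.128] [  3. -43.  21.]
284 187 [ 0.588 -0.022  0.115] [-12. -31. -23.]
285 186 [ 0.589 -0.029  0.114] [ -6. -29. -26.]
284 183 [ 0.588 -0.022  0.132] [-13. -47. -23.]
```

Both cameras agree: the fingertips are about 23 mm behind the reported TCP at this opening (pads ±11 mm in x, at z -18 and +20). So tip height is TCP z + 0.023, not below it. The knob has not moved. I'll go back over it and use TCP z≈0.040, which puts the tips at about 0.063.

```bash
python3 -m crank '{"xyz":[[0,0,0.3],[0,0,0.3],[0,0,0.3],[0,0,0.3],[0,0,0.3],[0,0,0.2],[0,0,0]],"rotation":[[0,-0.8,0],[0,-0.8,0],[0,-0.8,0],[0,-0.8,0],[0,-0.8,0],[0,-0.8,0],[0,0,0]]}'
python3 -c "
from h import *;stat([.639,.001,.09],52.1)"
```

```text
time: 7.33
tcp_pos: [0.647, 0.0019, 0.0881]
tool_rot: [[0.814, 0.013, 0.581], [-0.581, 0.004, 0.814], [0.008, -1.0, 0.01]]
ft_force: [0.4, 0.3, 0.9]
width: 0.451
t 7.3333 tcp [0.647  0.0019 0.0881] zang 54.4 F [0.4 0.3 0.9] w 0.451 j7 26.7
rows units [-0.3  -0.1  -0.27]
tilt fix (tool rotvec, 5deg units) [-0.12 -0.    0.09]
yrot units 0.46997992526198684
```

```bash
python3 -m crank '{"xyz":[[-0.3,0,-0.27],[0,0,0],[0,0.5,0],[0,0.5,0],[0,0.5,0],[0,0.5,0],[0,0.25,0],[0,0,0]],"rotation":[[-0.1,0.4,0.09],[0,0,0],[0,0,0],[0,0,0],[0,0,0],[0,0,0],[0,0,0],[0,0,0]]}'
python3 -c "
from h import *;kn('w7');stat([.639,.001,.04],52.1)"
```

```text
time: 8.0
tcp_pos: [0.6405, 0.0012, 0.0379]
tool_rot: [[0.793, 0.003, 0.609], [-0.609, 0.002, 0.793], [0.001, -1.0, 0.004]]
ft_force: [-0.6, 0.6, 0.2]
width: 0.445
knob px [279. 314.] 2278 [0.6385 0.0017] r 0.0736 q 2.284 deg 130.8 | tcp r 0.0754 lead deg -0.7 knob in tool x,z mm [-1.8 -0.9]
t 8.05 tcp [0.6405 0.0012 0.0382] zang 52.4 F [ 0.7 -0.1 -0.6] w 0.449 j7 23.1
tilt fix (tool rotvec, 5deg units) [-0.04  0.    0.01]
t 8.05 tcp [0.6405 0.0012 0.0382] zang 52.4 F [ 0.7 -0.1 -0.6] w 0.449 j7 23.1
rows units [-0.05 -0.09 -0.06]
tilt fix (tool rotvec, 5deg units) [-0.04  0.    0.01]
yrot units 0.06882396439642094
```

View pics/w7.png

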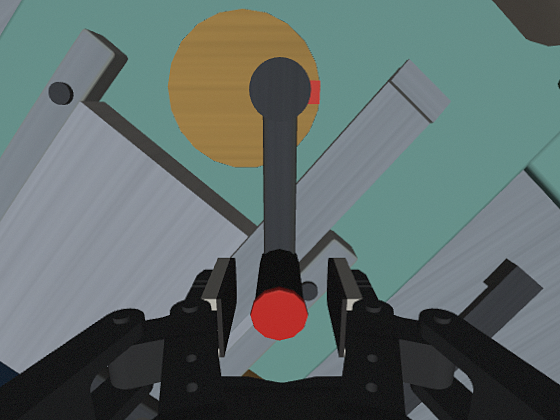

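The knob's red top at (279,314) is now truly between the pads. I'll try the sweep again.

```bash
python3 -m crank '{"xyz":[[-0.05,-0.05,-0.2],[-0.02,-0.03,-0.3],[-0.02,-0.03,-0.3],[-0.02,-0.03,-0.3],[-0.02,-0.03,-0.3],[-0.02,-0.03,-0.3]],"rotation":[[0,0.5,0],[0,0.7,0],[0,0.7,0],[0,0.7,0],[0,0.7,0],[0,0.7,0]]}'
python3 -c "
from h import *;kn('w8')"
```

```text
time: 8.55
tcp_pos: [0.6209, -0.0132, 0.0427]
tool_rot: [[0.527, 0.018, 0.849], [-0.85, 0.014, 0.527], [-0.002, -1.0, 0.022]]
ft_force: [3.8, 3.0, -3.5]
width: 0.451
knob px [308. 311.] 2111 [ 0.6284 -0.009 ] r 0.0735 q 2.084 deg 119.4 | tcp r 0.0725 lead deg 7.7 knob in tool x,z mm [0.1 9.8]
t 8.6 tcp [ 0.62   -0.0141  0.0429] zang 31.6 F [ 2.8  2.4 -1.6] w 0.448 j7 7.6
tilt fix (tool rotvec, 5deg units) [-0.24  0.   -0.02]
```

Contact at about 5 N and q has dropped to 2.08. The knob stays centred radially, so I'll continue.

```bash
python3 -m crank '{"xyz":[[0,0.1,-0.3],[0,0.03,-0.3],[0,0,-0.3],[0,0,-0.3],[0,0,-0.3],[0,0,-0.3],[0,0,-0.3],[0,0,-0.3]],"rotation":[[-0.2,0.8,0],[-0.05,0.8,0],[0,0.8,0],[0,0.8,0],[0,0.8,0],[0,0.8,0],[0,0.8,0],[0,0.8,0]]}'
python3 -c "
from h import *;kn('w9')"
```

```text
time: 9.27
tcp_pos: [0.5941, -0.0212, 0.0449]
tool_rot: [[-0.016, 0.036, 0.999], [-1.0, 0.013, -0.016], [-0.014, -0.999, 0.035]]
ft_force: [4.6, 0.4, -3.6]
width: 0.447
knob px [308. 312.] 2035 [ 0.6022 -0.0236] r 0.0735 q 1.672 deg 95.8 | tcp r 0.0691 lead deg 6.8 knob in tool x,z mm [2.  9.3]
t 9.3167 tcp [ 0.593  -0.0215  0.0449] zang -1.1 F [ 2.9 -2.3 -2. ] w 0.45 j7 -16.8
tilt fix (tool rotvec, 5deg units) [-0.39  0.   -0.15]
```

```bash
python3 -m crank '{"xyz":[[0.1,0.1,-0.3],[0.1,0.1,-0.32],[0.05,0.02,-0.32],[0.05,0,-0.32],[0,0,-0.32],[0,0,-0.32],[0,0,-0.32],[0,0,-0.32]],"rotation":[[-0.3,0.2,-0.1],[-0.15,0.4,-0.05],[-0.05,0.5,0],[-0.05,0.5,0],[-0.05,0.6,0],[-0.05,0.6,0],[-0.05,0.6,0],[-0.05,0.6,0]]}'
python3 -c "
from h import *;kn('w10')"
```

```text
time: 9.98
tcp_pos: [0.5565, -0.0224, 0.0438]
tool_rot: [[-0.366, -0.006, 0.931], [-0.931, 0.005, -0.366], [-0.003, -1.0, -0.007]]
ft_force: [3.7, -1.7, -2.8]
width: 0.451
knob px [308. 308.] 2091 [ 0.5662 -0.0257] r 0.0734 q 1.176 deg 67.4 | tcp r 0.073 lead deg 9.1 knob in tool x,z mm [-0.8 11.6]
t 10.0333 tcp [ 0.5551 -0.0222  0.0438] zang -21.6 F [ 1.6 -2.8 -1.1] w 0.449 j7 -31.3
tilt fix (tool rotvec, 5deg units) [ 0.1  -0.   -0.02]
```

```bash
python3 -m crank '{"xyz":[[0,0.05,-0.3],[0,0.05,-0.32],[0,0,-0.32],[0,0,-0.32],[0,0,-0.32],[0,0,-0.32],[0,0,-0.32],[0,0,-0.32]],"rotation":[[0.1,0.7,0],[0,0.7,0],[0,0.7,0],[0,0.7,0],[0,0.7,0],[0,0.7,0],[0,0.7,0],[0,0.7,0]]}'
python3 -c "
from h import *;kn('w11')"
```

```text
time: 10.7
tcp_pos: [0.5224, -0.0002, 0.0433]
tool_rot: [[-0.769, 0.018, 0.639], [-0.639, -0.004, -0.769], [-0.011, -1.0, 0.014]]
ft_force: [3.4, -2.6, -1.4]
width: 0.452
knob px [308. 307.] 2111 [ 0.5288 -0.0065] r 0.0736 q 0.597 deg 34.2 | tcp r 0.0745 lead deg 8.3 knob in tool x,z mm [-1.3 10.7]
t 10.75 tcp [0.521  0.001  0.0432] zang -50.4 F [ 1.9 -2.4 -0.9] w 0.449 j7 -53.0
tilt fix (tool rotvec, 5deg units) [-0.15 -0.   -0.11]
```

View pics/w11.png

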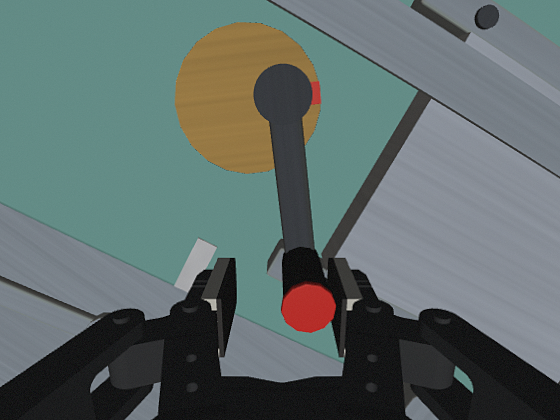

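The push is steady and the red mark is turning toward the carriage side. 34° remain, so I'll do a shorter batch.

```bash
python3 -m crank '{"xyz":[[0,0.05,-0.3],[0,0.03,-0.32],[0,0,-0.32],[0,0,-0.32],[0,0,-0.32],[0,0,-0.25]],"rotation":[[-0.15,0.7,-0.1],[0,0.7,0],[0,0.7,0],[0,0.7,0],[0,0.7,0],[0,0.6,0]]}'
python3 -c "
from h import *;kn('w12')"
```

```text
time: 11.25
tcp_pos: [0.5072, 0.0261, 0.0428]
tool_rot: [[-0.946, 0.008, 0.324], [-0.324, -0.004, -0.946], [-0.006, -1.0, 0.007]]
ft_force: [4.0, -3.3, -1.9]
width: 0.447
knob px [308. 306.] 2132 [0.512  0.0179] r 0.0738 q 0.192 deg 11.0 | tcp r 0.0759 lead deg 8.0 knob in tool x,z mm [-2.1 10.4]
t 11.3 tcp [0.5067 0.0271 0.0427] zang -71.1 F [ 2.2 -1.9  0.5] w 0.445 j7 -68.1
tilt fix (tool rotvec, 5deg units) [-0.07  0.   -0.07]
```

```bash
python3 -m crank '{"xyz":[[0,0,-0.28],[0,0,-0.28],[0,0,-0.15],[0,0,0]],"rotation":[[-0.05,0.7,-0.05],[0,0.6,0],[0,0.4,0],[0,0,0]]}'
python3 -c "
from h import *;kn('w13')"
```

```text
time: 11.63
tcp_pos: [0.504, 0.0377, 0.0428]
tool_rot: [[-0.983, 0.002, 0.185], [-0.185, -0.004, -0.983], [-0.002, -1.0, 0.004]]
ft_force: [0.5, 0.0, -0.9]
width: 0.453
knob px [307. 305.] 2136 [0.5082 0.0292] r 0.0739 q 0.03 deg 1.7 | tcp r 0.077 lead deg 6.9 knob in tool x,z mm [-2.9  9.1]
t 11.6833 tcp [0.5036 0.0377 0.0428] zang -79.3 F [ 0.9 -0.5  0. ] w 0.448 j7 -74.0
tilt fix (tool rotvec, 5deg units) [-0.04  0.   -0.01]
```

View pics/w13.png

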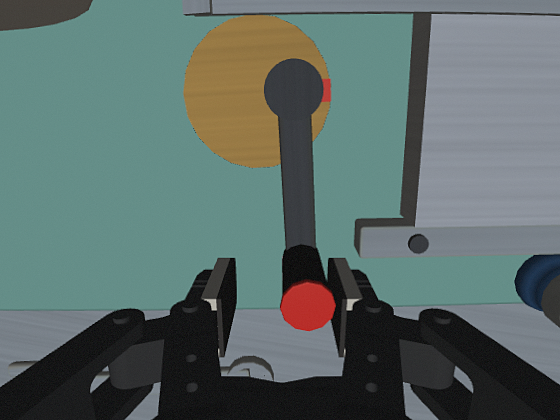

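q≈0.03: the lever lies along the stripe and the red mark faces the carriage. I'll back off the pad, rise straight up, and verify from the top and wrist cameras.

```bash
python3 -m crank '{"xyz":[[-0.1,0,0.3],[0,-0.05,0.1],[0,-0.7,0],[0,-0.9,0],[0,-0.9,0],[0,-0.9,0],[0,-0.9,0],[0,-0.7,0],[0,0,0]],"rotation":[[0,0,0],[0,0,0],[0,0,0],[0,0,0],[0,0,0],[0,0,0],[0,0,0],[0,0,0],[0,0,0]]}'
python3 - <<'E'
from h import *
kn('w14',(200,400,100,400))
E
```

```text
time: 12.43
tcp_pos: [0.5001, 0.0278, 0.1461]
tool_rot: [[-0.98, -0.018, 0.199], [-0.199, -0.001, -0.98], [0.018, -1.0, -0.003]]
ft_force: [0.5, 0.3, 0.4]
width: 0.448
knob px [282. 209.] 726 [0.5079 0.0291] r 0.0743 q 0.031 deg 1.8 | tcp r 0.0828 lead deg 0.5 knob in tool x,z mm [-8.5  0.4]
t 12.4833 tcp [0.4995 0.0278 0.145 ] zang -78.5 F [-0.   0.7  0.6] w 0.453 j7 -75.1
tilt fix (tool rotvec, 5deg units) [ 0.03 -0.    0.22]
```

View pics/w14.png

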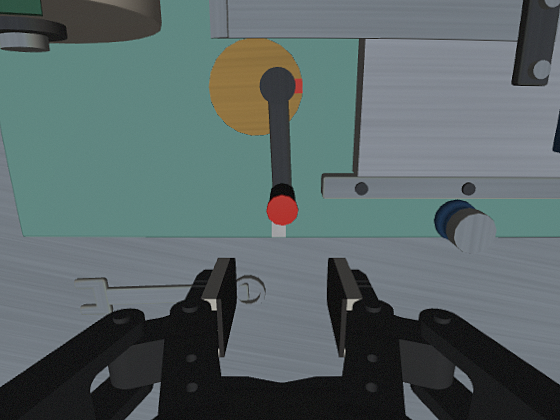

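The lever points along the white stripe at (280,230), the red mark at (299,86) faces the carriage, and the gap to the carriage is unchanged. Now I'll move behind the blue plate.

```bash
python3 -m crank '{"xyz":[[-0.34,0,1],[-0.34,0,1],[-0.34,0,1],[-0.34,0,1],[-0.34,0,1],[-0.34,0,1],[-0.34,0,1],[-0.34,0,1],[-0.34,0,1],[-0.34,0,1],[-0.34,0,1],[-0.34,0,1]],"rotation":[[0,0,0.1],[0,0,0.1],[0,0,0],[0,0,0],[0,0,0],[0,0,0],[0,0,0],[0,0,0],[0,0,0],[0,0,0],[0,0,0],[0,0,0]]}'
python3 -m crank '{"xyz":[[0,0,0],[0,0,0],[0,0,0],[0,0,0],[0,0,0],[0,0,0],[0,0,0],[0,0,0],[0,0,0],[0,0,0],[0,0,0],[0,0,0]],"rotation":[[0,-1,0],[0,-1,0],[0,-1,0],[0,-1,0],[0,-1,0],[0,-1,0],[0,-1,0],[0,-1,0],[0,-1,0],[0,-1,0],[0,-1,0],[0,-1,0]]}'
python3 -c "
from h import *;stat([.629,-.196,.145],11.7)"
```

```text
time: 13.48
tcp_pos: [0.6187, -0.1921, 0.1244]
tool_rot: [[-0.976, -0.036, 0.217], [-0.217, 0.016, -0.976], [0.031, -0.999, -0.023]]
ft_force: [0.3, 0.4, 0.4]
width: 0.453
time: 14.48
tcp_pos: [0.6046, -0.1979, 0.1013]
tool_rot: [[-0.253, -0.069, 0.965], [-0.967, 0.027, -0.252], [-0.009, -0.997, -0.074]]
ft_force: [-0.1, 0.3, 0.0]
width: 0.454
t 14.4833 tcp [ 0.6046 -0.1979  0.1013] zang -14.6 F [-0.1  0.3  0. ] w 0.454 j7 -4.3
rows units [-0.42 -2.26  0.99]
tilt fix (tool rotvec, 5deg units) [ 0.85 -0.   -0.1 ]
yrot units -5.263159068797438
```

```bash
python3 -m crank '{"xyz":[[0,-0.3,0],[0,-0.3,0],[0,-0.2,0],[0,-0.2,0],[0,-0.1,0],[0,0,0],[0,0,0]],"rotation":[[0.4,-0.9,-0.1],[0.4,-0.9,0],[0.2,-0.9,0],[0.1,-0.8,0],[0.1,-0.8,0],[0,-0.4,0],[0,0,0]]}'
python3 -c "
from h import *;stat([.629,-.196,.11],11.7);cap('wrist','w15')"
```

```text
time: 15.07
tcp_pos: [0.5959, -0.1959, 0.1118]
tool_rot: [[0.184, 0.017, 0.983], [-0.983, 0.018, 0.184], [-0.015, -1.0, 0.02]]
ft_force: [1.0, -1.3, -0.5]
width: 0.447
t 15.0667 tcp [ 0.5959 -0.1959  0.1118] zang 10.6 F [ 1.  -1.3 -0.5] w 0.447 j7 15.4
rows units [0.31 0.12 1.62]
tilt fix (tool rotvec, 5deg units) [-0.23 -0.   -0.17]
yrot units -0.22327362545831306
```

View pics/w15.png

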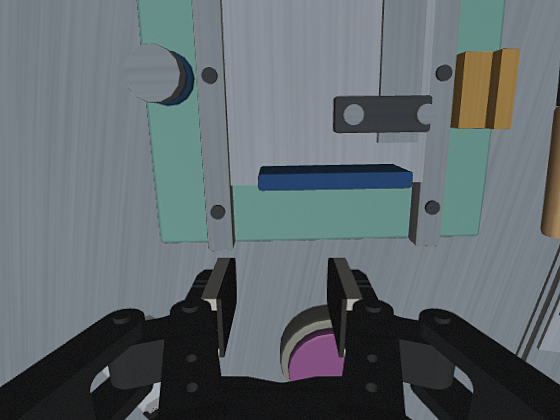

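Wrist view: the blue plate runs from (259,180) to (412,180), squarely ahead of the fingers, and the cartridge is behind and below. I'll shift 32 mm sideways and re-measure the plate.

```bash
python3 -m crank '{"xyz":[[0.1,0.05,0.6],[0.1,0.05,0.6],[0.1,0,0.4],[0,0,0],[0,0,0]],"rotation":[[-0.2,-0.2,-0.15],[0,0,0],[0,0,0],[0,0,0],[0,0,0]]}'
cat >> h.py <<'E'
def plate(tag):
    c=cap('wrist',tag);P=cloud(c);h=cv2.cvtColor(c['image'],cv2.COLOR_RGB2HSV)
    m=(h[...,0]>100)&(h[...,0]<125)&(h[...,1]>120)&(P[...,2]>.0695)&(P[...,2]<.074)
    r=cv2.minAreaRect((P[m][:,:2]*1000).astype(np.float32));print('plate top',m.sum(),r,'z',P[m][:,2].mean())
    y=np.array([-np.sin(YAW),np.cos(YAW)]);cc=np.array(r[0])/1000; re=cc-.005*y
    f=re+.157*y; d=f-O; print('rear',re.round(4),'front in grinder x,y',(d@[np.cos(YAW),np.sin(YAW)]).round(4),(d@y).round(4))
    s=monitor.get_state();g=(re-s['tcp_pos'][:2]);print('tcp->rear along y',(g@y).round(4),'x',(g@[np.cos(YAW),np.sin(YAW)]).round(4))
E
python3 -c "
from h import *;plate('w16');stat([.629,-.196,.026],11.7)"
```

```text
time: 15.53
tcp_pos: [0.6256, -0.1958, 0.1052]
tool_rot: [[0.195, -0.007, 0.981], [-0.981, 0.005, 0.195], [-0.006, -1.0, -0.006]]
ft_force: [-0.6, -0.6, -0.7]
width: 0.45
plate top 2768 ((622.1800537109375, -161.1558380126953), (89.1529541015625, 9.606220245361328), 11.394051551818848) z 0.07160588455394976
rear [ 0.6232 -0.1661] front in grinder x,y -0.0009 -0.0598
tcp->rear along y 0.0295 x 0.0038
t 15.5833 tcp [ 0.6255 -0.1957  0.1052] zang 11.3 F [0.5 0.4 0.6] w 0.452 j7 14.9
rows units [0.07 3.96 0.19]
tilt fix (tool rotvec, 5deg units) [ 0.07 -0.   -0.07]
yrot units -0.08645622011641194
```

Carriage unchanged (front at y=-59.8 mm, x≈-1). I'll descend 29 mm behind the plate to TCP z≈0.028, tips at about 0.05.

```bash
python3 -m crank '{"xyz":[[0.1,0.5,0.19],[0,0.6,0],[0,0.6,0],[0,0.6,0],[0,0.5,0],[0,0.4,0],[0,0.3,0],[0,0.1,0],[0,0,0]],"rotation":[[0.07,-0.08,-0.07],[0,0,0],[0,0,0],[0,0,0],[0,0,0],[0,0,0],[0,0,0],[0,0,0],[0,0,0]]}'
python3 -c "
from h import *;plate('w17');stat([.629,-.196,.028],11.7)
s=monitor.get_state();R=s['tool_rot'];t=s['tcp_pos'];c=load('w17');P=cloud(c);Q=(P-t)@R*1000
m=(c['range_z']>.03)&(c['range_z']<.15)&(abs(Q[...,0])<14)&(abs(Q[...,2])<40);print('tip y',np.percentile(Q[m][:,1],[98,99.5]),Q[m].min(0),'lowest z',np.sort(P[m][:,2])[:5])"

```

```text
time: 16.33
tcp_pos: [0.6253, -0.1974, 0.0229]
tool_rot: [[0.201, -0.006, 0.979], [-0.98, 0.0, 0.201], [-0.002, -1.0, -0.006]]
ft_force: [0.1, 0.1, -0.2]
width: 0.454
plate top 7416 ((624.9961547851562, -172.82965087890625), (89.51712799072266, 34.111690521240234), 11.42700481414795) z 0.0716065411109282
rear [ 0.626  -0.1777] front in grinder x,y -0.0005 -0.0718
tcp->rear along y 0.0191 x 0.0046
t 16.3833 tcp [ 0.6254 -0.1974  0.0231] zang 11.6 F [ 0.6 -0.9  0.4] w 0.454 j7 13.4
rows units [-0.03 -0.25  0.19]
tilt fix (tool rotvec, 5deg units) [ 0.06 -0.   -0.02]
yrot units -0.016240994556738997
tip y [-32.70901735 -29.40595058] [ -13.98902054 -109.32093651  -39.99870687] lowest z [0.05011542 0.05015834 0.05021976 0.05029861 0.0503667 ]
```

View pics/w17.png

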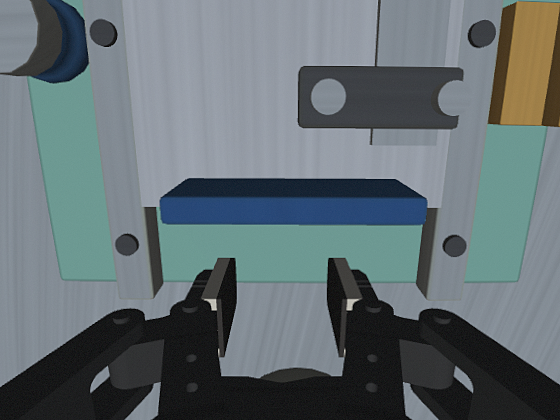

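The plate reading here is contaminated because dark finger pixels pass the blue mask (a 34 mm deep box against the true 10 mm). I keep the earlier rear face value of (0.6232, -0.1661). The tips are at about 0.047–0.05, between the carriage top at 0.036 and the plate top at 0.072. The gap is about 19 mm, so I'll close it gently.

```bash
python3 -m crank '{"xyz":[[-0.2,-0.05,0.1],[-0.25,0,0.1],[-0.25,0,0],[-0.2,0,0],[0,0,0]],"rotation":[[0.05,0,0],[0,0,0],[0,0,0],[0,0,0],[0,0,0]]}'
python3 -c "
from h import *;plate('w18');stat([.629,-.196,.025],11.7)"
```

```text
time: 16.8
tcp_pos: [0.6279, -0.1768, 0.0267]
tool_rot: [[0.201, 0.004, 0.979], [-0.98, 0.001, 0.201], [-0.0, -1.0, 0.004]]
ft_force: [-0.4, 0.6, 0.0]
width: 0.452
plate top 6252 ((624.574462890625, -171.3310089111328), (89.37772369384766, 31.347915649414062), 11.444186210632324) z 0.07160063108797264
rear [ 0.6256 -0.1762] front in grinder x,y -0.0006 -0.0702
tcp->rear along y 0.0015 x -0.0022
t 16.85 tcp [ 0.628  -0.1773  0.0268] zang 11.6 F [-0.5 -0.8 -0.6] w 0.449 j7 11.8
rows units [ 0.93  0.09 -0.14]
tilt fix (tool rotvec, 5deg units) [-0.05 -0.    0.  ]
yrot units -0.01676461931347717
```

View pics/w18.png

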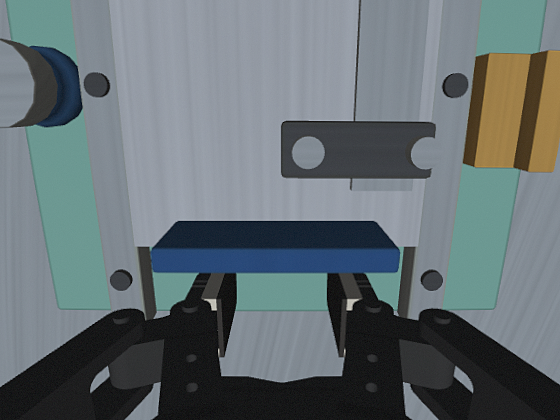

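The tips are now behind the plate at (220,272) and (340,272), about to touch. I'll push forward slowly.

```bash
python3 -m crank '{"xyz":[[-0.2,0,0],[-0.25,0,0],[-0.25,0,0],[-0.25,0,0],[-0.25,0,0]],"rotation":[[0,0,0],[0,0,0],[0,0,0],[0,0,0],[0,0,0]]}'
python3 -c "
from h import *;stat([.629,-.196,.026],11.7);cap('wrist','w19')"
```

```text
time: 17.27
tcp_pos: [0.6238, -0.1624, 0.0272]
tool_rot: [[0.195, 0.008, 0.981], [-0.981, -0.011, 0.196], [0.012, -1.0, 0.005]]
ft_force: [1.5, -4.5, -2.2]
width: 0.446
t 17.2667 tcp [ 0.6238 -0.1624  0.0272] zang 11.3 F [ 1.5 -4.5 -2.2] w 0.446 j7 9.6
rows units [ 1.7   0.08 -0.07]
tilt fix (tool rotvec, 5deg units) [-0.06  0.    0.14]
yrot units -0.08493175301765063
```

View pics/w19.png

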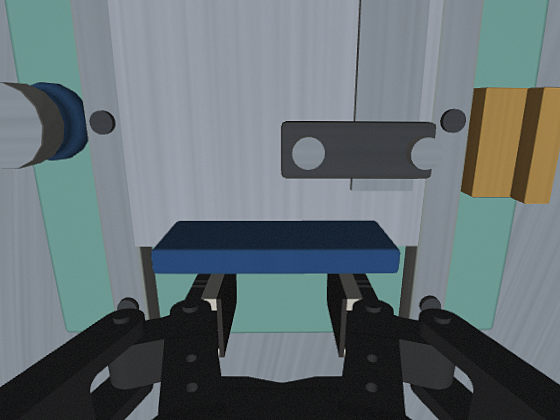

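The carriage is sliding at about 5 N, plate square in view. By geometry about 27 mm remain.

```bash
python3 -m crank '{"xyz":[[-0.25,0,0],[-0.25,0,0],[-0.25,0,0],[-0.25,0,0],[-0.25,0,0]],"rotation":[[0,-0.05,0.1],[0,0,0],[0,0,0],[0,0,0],[0,0,0]]}'
python3 -c "
from h import *;stat([.629,-.196,.026],11.7)
s=monitor.get_state();d=s['tcp_pos'][:2]-O;print('tcp gy',-d[0]*np.sin(YAW)+d[1]*np.cos(YAW))"
```

```text
time: 17.73
tcp_pos: [0.6191, -0.1423, 0.0272]
tool_rot: [[0.196, 0.008, 0.981], [-0.981, -0.009, 0.196], [0.01, -1.0, 0.006]]
ft_force: [1.5, -4.6, -1.2]
width: 0.451
t 17.7333 tcp [ 0.6191 -0.1423  0.0272] zang 11.3 F [ 1.5 -4.6 -1.2] w 0.451 j7 8.0
rows units [ 2.73  0.09 -0.04]
tilt fix (tool rotvec, 5deg units) [-0.07  0.    0.12]
yrot units -0.0756088367804864
tcp gy -0.19271563861855232
```

```bash
python3 -m crank '{"xyz":[[-0.22,0,0],[-0.22,0,0]],"rotation":[[0,-0.05,0.1],[0,0,0]]}'
cat > f.py <<'E'
from h import *
s=monitor.get_state();d=s['tcp_pos'][:2]-O;print('tcp gy',-d[0]*np.sin(YAW)+d[1]*np.cos(YAW),'F',s['ft_force'])
E
python3 f.py
python3 -m crank '{"xyz":[[-0.22,0,0],[-0.22,0,0]],"rotation":[[0,0,0],[0,0,0]]}'
python3 f.py
```

```text
time: 17.9
tcp_pos: [0.6177, -0.1349, 0.0273]
tool_rot: [[0.2, 0.007, 0.98], [-0.98, -0.002, 0.2], [0.003, -1.0, 0.007]]
ft_force: [1.5, -7.7, -0.5]
width: 0.449
tcp gy -0.18518381203429019 F [ 1.45244722 -7.69445163 -0.54298444]
time: 18.07
tcp_pos: [0.6178, -0.1352, 0.028]
tool_rot: [[0.196, 0.012, 0.98], [-0.98, -0.012, 0.197], [0.014, -1.0, 0.009]]
ft_force: [2.9, -11.4, -3.4]
width: 0.45
tcp gy -0.18550604234125925 F [  2.90937307 -11.42923484  -3.37355136]
```

The motion stalled at TCP y=-185.4 mm with force rising to 12 N. Full contact was predicted at -186, so this is the cam. One more light press, then back off.

```bash
python3 -m crank '{"xyz":[[-0.22,0,0],[-0.22,0,0],[0,0,0]],"rotation":[[0,0,0.1],[0,0,0],[0,0,0]]}'
python3 f.py
python3 -m crank '{"xyz":[[0.2,0,0],[0.4,0,0],[0.5,0,0],[0.3,-0.2,0],[0,-0.6,0],[0,-0.9,0],[0,-0.9,0],[0,-0.9,0],[0,-0.9,0],[0,-0.7,0],[0,0,0]],"rotation":[[0,0,0],[0,0,0],[0,0,0],[0,0,0],[0,0,0],[0,0,0],[0,0,0],[0,0,0],[0,0,0],[0,0,0],[0,0,0]]}'
python3 -c "
from h import *;plate('w20');stat()"
```

```text
time: 18.32
tcp_pos: [0.6179, -0.1363, 0.0286]
tool_rot: [[0.193, 0.015, 0.981], [-0.981, -0.014, 0.193], [0.017, -1.0, 0.012]]
ft_force: [0.6, 0.8, -0.5]
width: 0.451
tcp gy -0.18652526971786618 F [ 0.62821833  0.80898708 -0.46888278]
time: 19.23
tcp_pos: [0.621, -0.1591, 0.1398]
tool_rot: [[0.194, 0.012, 0.981], [-0.981, -0.003, 0.194], [0.005, -1.0, 0.011]]
ft_force: [0.7, -0.0, 0.6]
width: 0.449
plate top 2088 ((612.02001953125, -119.71253204345703), (89.03722381591797, 9.750179290771484), 11.199501037597656) z 0.07166003665301277
rear [ 0.613  -0.1246] front in grinder x,y -0.0024 -0.0171
tcp->rear along y 0.0352 x -0.0004
t 19.2833 tcp [ 0.6206 -0.159   0.1386] zang 11.2 F [ 0.4 -0.5 -0.6] w 0.452 j7 12.0
tilt fix (tool rotvec, 5deg units) [-0.11 -0.    0.06]
```

View pics/w20.png

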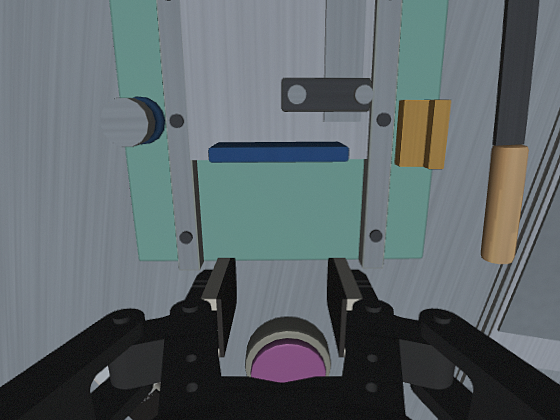

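Plate is at (209–348,152), square. The front face measures y=-17.1 mm, x=-2.4 (window -21.5 to -14, ±5). I'll withdraw further so the top and side cameras can check the cam.

```bash
python3 -m crank '{"xyz":[[0.5,-0.5,-0.5],[0.5,-0.5,-0.8],[0.5,-0.5,-0.8],[0.5,-0.5,-0.8],[0.5,-0.3,-0.8],[0.5,-0.3,-0.8],[0.5,0,-0.8],[0.5,0,-0.8],[0,0,0],[0,0,0]],"rotation":[[0,0,0],[0,0,0],[0,0,0],[0,0,0],[0,0,0],[0,0,0],[0,0,0],[0,0,0],[0,0,0],[0,0,0]]}'
python3 - <<'E'
from h import *
stat()
T=cap('top','t21');S=cap('side','s21')
for a in ('top0','side0'):
    pass
u,n,p=cen(T,(280,325,215,255),red);us,n2,_=cen(S,(255,320,190,245),red)
k,e=tri(T,u,S,us);d=plane(T,[u],.0935)[0,:2]-O;print(u,n,us,n2,k,e,'q',np.degrees(np.arctan2(-d[1],-d[0])-YAW))
for t,(a,b,x,y),kk in [('t21',(120,280,180,450),2.9)]:
    im=cv2.imread(f'pics/{t}.png')[a:b,x:y];im=np.clip(im.astype(float)*1.8,0,255).astype(np.uint8)
    cv2.imwrite(f'pics/{t}z.png',cv2.resize(im,None,fx=kk,fy=kk,interpolation=cv2.INTER_CUBIC))
E
```

```text
time: 20.12
tcp_pos: [0.5067, -0.2601, 0.1849]
tool_rot: [[0.199, -0.001, 0.98], [-0.98, 0.006, 0.199], [-0.006, -1.0, 0.0]]
ft_force: [-0.4, 0.3, 0.3]
width: 0.444
t 20.1167 tcp [ 0.5067 -0.2601  0.1849] zang 11.5 F [-0.4  0.3  0.3] w 0.444 j7 25.3
tilt fix (tool rotvec, 5deg units) [-0.   -0.   -0.07]
[297.15 233.5 ] 40 [298.125      213.16666667] 24 [0.50749339 0.02937853 0.09024251] 0.0015865935931049244 q 1.283215393618987
```

View pics/t21z.png

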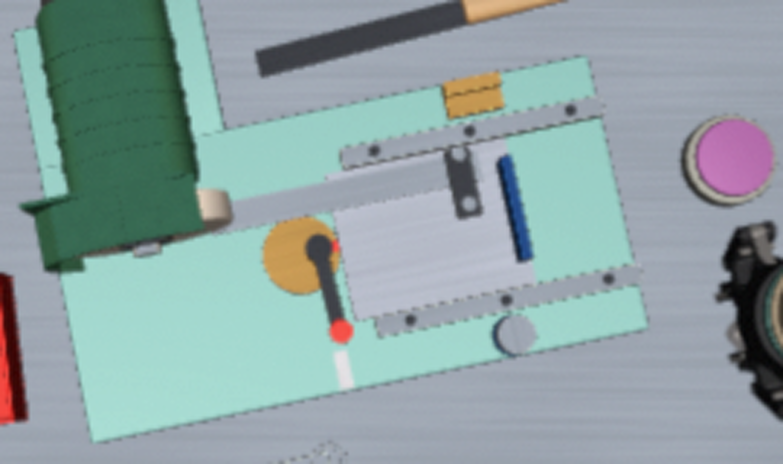

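View pics/s21.png

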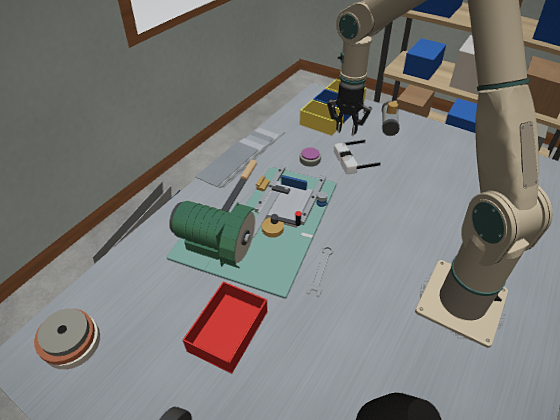

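The carriage's front face touches the brass disc at (340,240) in the zoomed top view. The lever is in line with the stripe (q≈1.3°), the jar, gauge, file, cartridge, goggles, wrench and tub stand where they were, and the hand is clear. Handing in.

```bash
python3 -c "
from bench import workorder;print(workorder.job_done())"
```

```text
the job is handed in; nothing more can be done
None
```

I turned the cam to its low point and slid the carriage forward against it. I then took the hand away and handed the job in at about 20 s of the 58 s allowed. No verdict is reported, so the result rests on my own checks.

- **Cam:** I swept the knob clockwise between the open fingertips from q≈2.28 to q≈0.03 rad, at about 5 N. Before the push, the carriage measured unmoved (front at y≈-59.8 mm). After it, the top view put q at about 1.3° (0.02 rad), with the lever in line with the stripe.
- **Carriage:** I pushed on the blue plate at about 5 N until it stopped against the cam at about 12 N. The front face then measured y≈-17.1 mm and x≈-2.4 mm, inside the allowed windows of -21.5 to -14 and ±5. The plate top stayed at 71.7 mm high, so it was neither lifted nor tipped.
- **Other things on the bench:** by eye in the last pictures they stand where they were; I did not measure each one. The hand was well clear, with no force reading.

**What failed or disagreed:**
- **First sweep missed:** it passed over the knob without touching it. The cameras showed the fingertips about 23 mm behind the reported TCP at this opening, not ahead of it as the text says. I corrected the height from the cameras.
- **Bad plate readings:** two readings close to the plate were spoiled by finger pixels in the colour mask, and I discarded them.
- **Small offset:** the knob's distance from the axis measured 73.5–74 mm against 75 given, which is within the calibration error.

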